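# Clamp the guarded dosing pump and start it

## Task

Two dosing pumps stand on the bioreactor bench, each with a bed lever under a yellow guard. Reach through the window of the guard over the red lever and press that lever fully down, without touching either guard; then press the green start button on the control box all the way in and let it go. Leave the blue lever as it is, and do not disturb or pick up the jar, the plug or the wrench.

Things in the scene. Friction and masses are not known exactly. Their poses are not given: they have to be found in the camera images.
- window_red (a point): Centre of the window in the guard of the red-lever pump, level with the top of the yellow frame, 100 mm above the bench. Opening 80 (along x) x 76 mm (along y) in a level yellow plate 4 mm thick, the only way in: clear walls close all four sides (guard 130 x 120 mm outside, its middle 10 mm along +x from here). z up, x from the paddle towards the lever's pivot.
- paddle_red (a point): Centre of the top face of the red paddle (28 mm along the lever, 32 mm wide) at the lever's free end inside the guard. Pivot 55 mm away along the window's +x, 56 mm above the bench. Fully down the paddle is level, its top 62 mm above the bench (38 below the guard's top), right under the window's centre; fully raised it slopes 0.4 rad, 83 mm above the bench, 7 mm nearer the pivot.
- lever_red (a joint): Angle of the red lever in rad: 0 fully raised, 0.4 fully down on its stop. It has no spring: friction keeps it where it is left; pressing on the paddle takes about 5 N.
- guard_red: The fixed yellow and clear guard over the red-lever pump; origin under the middle of the pump's housing, on the bench. x and y as the window's.
- window_blue (a point): Centre of the window in the guard of the blue-lever pump, level with the top of the yellow frame, 100 mm above the bench. Opening 80 (along x) x 76 mm (along y) in a level yellow plate 4 mm thick, the only way in: clear walls close all four sides (guard 130 x 120 mm outside, its middle 10 mm along +x from here). z up, x from the paddle towards the lever's pivot.
- paddle_blue (a point): Centre of the top face of the blue paddle (28 mm along the lever, 32 mm wide) at the lever's free end inside the guard. Pivot 55 mm away along the window's +x, 56 mm above the bench. Fully down the paddle is level, its top 62 mm above the bench (38 below the guard's top), right under the window's centre; fully raised it slopes 0.4 rad, 83 mm above the bench, 7 mm nearer the pivot.
- lever_blue (a joint): Angle of the blue lever in rad: 0 fully raised, 0.4 fully down on its stop. Not to be moved.
- guard_blue: The fixed yellow and clear guard over the blue-lever pump; origin under the middle of the pump's housing, on the bench. x and y as the window's.
- start_top (a point): Centre of the top of the green start button (32 mm across), on top of the white control box (80 x 100 mm, 60 mm high). Pressed straight down; nothing else on the box can be worked.
- start (a joint): Travel of the start button in m: 0 released, 0.006 fully pressed. A spring returns it; fully down takes 5 N.
- sample_jar: Loose amber jar with red lid, 42 mm across, 60 mm high, standing on the bench between the pumps; origin under its middle. Bystander.
- port_plug: Loose red port plug, 36 mm across, 34 mm high, narrower grip on top; origin under its middle. Bystander.
- wrench: Loose steel wrench 150 mm long, lying flat along its x axis on the bench; origin under its middle. Bystander.
Not all that is in view belongs to the job. Leave any turquoise look-alike of the part that bears start_top alone.

How it is judged (in metres and radians):
On the way, in this order (a step that is already met when the one before it is completed fails the run):
1. the red lever is pressed fully down (value of joint lever_red above 0.36 rad), for 0.2 s.
2. the start button is pressed in (value of joint start above 0.004 m), for 0.05 s.
At the end, for the whole second after the job is handed in: The red lever is down (at least 0.36 of 0.40 rad), the start button has been pressed after that (over 4 mm) and is out again (under 1.5 mm), the blue paddle is within 4 mm of where it started, and the jar, plug and wrench lie still within 15 mm of where they started (value of joint lever_red above 0.36 rad and distance of paddle_blue from where it was at the start of the episode below 0.004 m and value of joint start below 0.0015 m and distance of each of sample_jar, port_plug, wrench from where it was at the start of the episode below 0.015 m and linear speed of each of sample_jar, port_plug, wrench below 0.02 m/s); the robot touches nothing.
It fails at once if a guard is touched (over 0.5 N) (contact force between any of the fingers, the arm and guard_red above 0.5 N or contact force between any of the fingers, the arm and guard_blue above 0.5 N).
It fails at once if the start button is pressed (over 3 mm) while the red lever is not down (value of joint start above 0.003 m and not (value of joint lever_red above 0.36 rad)).
It fails at once if the blue lever is moved (over 4 mm) (distance of paddle_blue from where it was at the start of the episode above 0.004 m).
It fails at once if the jar, plug or wrench is lifted or pushed (over 15 mm) (distance of any of sample_jar, port_plug, wrench from where it was at the start of the episode above 0.015 m).
It also fails if it takes over 43 s, if anything falls off the work surface, if the arm or the gripper's body presses on something with over 40 N, if the wrist force passes 120 N, or if a joint passes its speed limit or range.

## Robot

A 6-joint arm with a two-finger parallel gripper is mounted at the origin on the work surface. World frame = base frame: x ahead of the robot, y to its left, z up, the work surface at z = 0. Lengths are in mm, angles in rad, forces in N, time in s.
With the tool pointing down it reaches from about 150 to 775 mm from the base axis. Payload 6.1 kg.
Tool frame: the origin (TCP) lies at the centre of the arm's flange, where the gripper is bolted on; the fingertips stand 173 mm ahead of it and the grasp point (between the pads) lies 155 mm ahead of it; z points along the fingers, y is the line along which they close (so a half turn about z gives the same grasp; the last joint's range is limited). The gripper opens to 85 mm and grips with 20 to 120 N. Pads are 22 mm wide; open, the fingers measure 114 mm over their backs; the gripper's body (76 mm by 85 mm) begins 54 mm behind the grasp point. The pads swing forward as they close: fully open they stand 13 mm farther back than shut.
Start: joints at [-1.213, 0.126, -0.04, 1.405, 0, 1.571], TCP at [183.855, -491.738, 404.695] pointing down, gripper open.
Joint ranges: [-2.72, 2.72], [-0.95, 1.95], [-1.27, 1.35], [-1.78, 2.02], [-1.46, 1.47], [-3.14, 3.14]. Speed limits (rad/s): [2.39, 2.39, 3.01, 3.14, 3.14, 3.14].

## Interface

Orientations are given as a unit quaternion [x, y, z, w].
In Python, from bench import manip, planner, read_camera, get_calibration, ticket, find_in, masks_of, status gives the robot as it stands. Calls block until the motion is done:
- manip.goto(position, orientation): joint-space move of the TCP to a pose.
- manip.move_linear(position, rot=None, speed=150): straight line of the TCP; rot=None keeps the orientation; speed is the mean speed in mm/s.
- manip.move_joints(angles): joint-space move.
- manip.open_gripper() and manip.close_gripper(newtons=None): open the fingers fully, or close them until they stop; newtons is the grip in N (None keeps the last).
- manip.pause(seconds).
- planner.ik(position, orientation): joint angles nearest the present ones, or None.
- read_camera(name): name is "side" or "top" or "wrist"; returns the picture (480x640x3 uint8, red, green, blue); there is no depth.
- get_calibration(name): a dict with "mtx" (3x3 intrinsics, pixels), "k1" (the pictures are not rectified: a ray, as slopes to the right and down, at radius r is drawn at 1 + k1 r^2 times it, then the intrinsics apply), "pose" (4x4, takes a point from camera to world coordinates); the wrist camera has in their place "mount" (4x4, takes a point from camera to tool coordinates, whose origin is the TCP and whose axes are the flange's). Camera axes: x right, y down, z forward; pixel columns grow to the right and rows downward; lengths in mm; the calibration is good to about 2 mm. A picture is of the moment at which its call begins: read the wrist's pose just before it. get_calibration takes no time and is no camera call.
A pose or a line that the arm cannot do raises manip.PlanningError and nothing moves.
- ticket.sign_off(): hands the job in; it is judged then, once.
Trained networks look in the newest picture that a camera, given by its name, has taken for a name from the list of things; names that differ only in an ending like _2 or _b are one class to them, and where a whole thing is asked for, a point or a joint stands for the part that bears it (a point fixed in the world has none). Each returns a list of dicts, best first, with "score" (0 to 1); they miss things now and then, are a little off and sometimes report something else, mostly with a low value. They report only what shows in the picture. A call takes as long as a camera call. They do not tell look-alikes from the thing itself.
- find_in(camera, name): "rect" ([left, top, right, bottom] as shares, 0 to 1, of the picture: columns of its width, rows of its height, round what is visible of it).
- masks_of(camera, name): "region" (480x640 bool, what is visible of it) and "rect" ([left, top, right, bottom] as shares, 0 to 1, of the picture: columns of its width, rows of its height, round what is visible of it).
Readings, each from a call of its own:
- status.current_time_s(): time.
- status.current_joint_positions(): joint angles.
- status.current_joint_vel(): joint speeds.
- status.current_effort(): joint torques, N m.
- status.current_tcp_pos(): TCP position.
- status.current_tool_rot(): TCP orientation.
- status.current_wrist_force(): force on the tool from outside, world axes, zero at the start.
- status.current_torque(): the same for the moment, N m.
- status.current_width(): finger opening in mm.
- status.current_finger_force(): force on a finger pad.
Only numpy, scipy, OpenCV 4.12 (cv2) and the standard library are available. Lean on these libraries where they do the work, as an engineer would, in place of code of your own. Each camera call takes 0.05 s, during which the arm holds its last target. There are 200 camera calls.

## Working session

There is one attempt and no reset: what is moved stays moved. The work goes in short steps, each a Python script; the robot and the scene stay as the last script left them, time stands still between calls to the robot, and variables do not carry over. Pictures are saved under pics/ and viewed, at most 10 in all, crops included, and the job is handed in when it is done.

```bash
mkdir -p pics; ls; cat > h.py <<'E'
import numpy as np, cv2
from bench import manip, planner, read_camera, get_calibration, ticket, find_in, masks_of, status
from scipy.spatial.transform import Rotation as R
def shot(cam,fn=None):
    im=read_camera(cam)
    if fn: cv2.imwrite('pics/'+fn,cv2.cvtColor(im,cv2.COLOR_RGB2BGR))
    return im
def campose(cam,p=None,q=None):
    c=get_calibration(cam)
    if 'pose' in c: return c,np.array(c['pose'])
    T=np.eye(4);T[:3,:3]=R.from_quat(q).as_matrix();T[:3,3]=p
    return c,T@np.array(c['mount'])
def ray(cam,uv,p=None,q=None):
    c,T=campose(cam,p,q)
    K=np.array(c['mtx']);d=np.linalg.inv(K)@[uv[0],uv[1],1];d=d[:2]
    s=d.copy()
    for _ in range(20): s=d/(1+c['k1']*(s@s))
    v=T[:3,:3]@[s[0],s[1],1]
    return T[:3,3],v
def at_z(cam,uv,z,p=None,q=None):
    o,v=ray(cam,uv,p,q); return o+v*(z-o[2])/v[2]
def proj(cam,X,p=None,q=None):
    c,T=campose(cam,p,q); x=T[:3,:3].T@(np.array(X)-T[:3,3]); s=x[:2]/x[2]
    s=s*(1+c['k1']*(s@s)); return (np.array(c['mtx'])@[s[0],s[1],1])[:2]
E
python3 - <<'E'
from h import *
a=shot('top','top.png');b=shot('side','side.png')
for cam in('top','side'):
    print(cam,np.round(np.array(get_calibration(cam)['pose']),2).tolist())
    for n in ['window_red','paddle_red','guard_red','paddle_blue','start_top','sample_jar','port_plug','wrench']:
        print(n,[(round(d['score'],2),np.round(np.array(d['rect'])*[640,480,640,480]).astype(int).tolist()) for d in find_in(cam,n)[:4]])
print(status.current_tool_rot(),status.current_time_s())
E
```

```text
pics
top [[0.02, -0.98, 0.18, 324.13], [-1.0, -0.02, 0.03, -54.36], [-0.02, -0.18, -0.98, 1174.64], [0.0, 0.0, 0.0, 1.0]]
window_red [(0.95, [385, 154, 447, 221])]
paddle_red [(0.52, [406, 172, 421, 198])]
guard_red [(0.92, [385, 156, 444, 223])]
paddle_blue [(0.69, [233, 191, 248, 215])]
start_top [(0.72, [417, 340, 432, 351]), (0.62, [372, 276, 383, 287])]
sample_jar [(0.75, [294, 172, 309, 195])]
port_plug [(0.65, [312, 225, 332, 242])]
wrench [(0.69, [295, 170, 313, 194]), (0.6, [440, 253, 469, 313])]
side [[-1.0, -0.03, 0.0, 474.72], [-0.02, 0.64, -0.76, 727.17], [0.02, -0.76, -0.64, 755.32], [0.0, 0.0, 0.0, 1.0]]
window_red [(0.88, [216, 164, 284, 219])]
paddle_red []
guard_red [(0.9, [214, 163, 279, 219])]
paddle_blue [(0.83, [225, 327, 257, 351])]
start_top [(0.55, [345, 211, 362, 223])]
sample_jar [(0.57, [205, 275, 231, 306])]
port_plug [(0.6, [279, 272, 296, 296])]
wrench [(0.73, [322, 183, 383, 200])]
[ 9.84044321e-01  1.77923507e-01 -1.00942173e-06  2.89906685e-05] 0.9
```

```bash
python3 - <<'E'
import cv2
a=cv2.imread('pics/top.png');cv2.imwrite('pics/topc.png',cv2.resize(a[130:380,200:500],(720,600),interpolation=cv2.INTER_CUBIC))
E
```

```text
(no output)
```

View pics/topc.png

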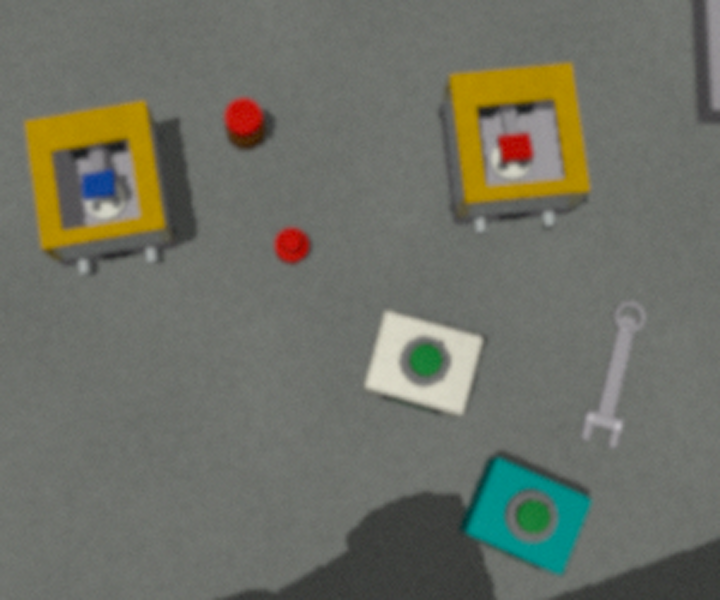

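View pics/side.png

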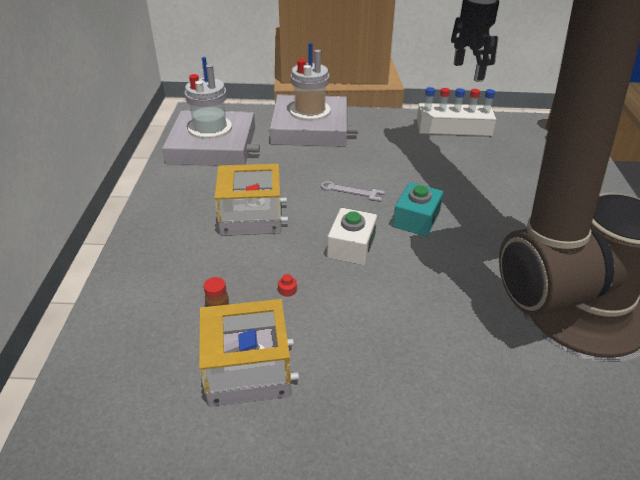

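The top view has two green buttons, at about (377,281) on the white box and (424,345) on the turquoise box. The white one is the one meant, since the turquoise box is the look-alike. The red-lever guard is at about (415,188), with its wide bar and pivot at the far side (+x of the world). The blue guard is at about (240,203), the jar at (302,183), the plug at (322,233) and the wrench at (455,283).

```bash
python3 - <<'E'
from h import *
im=cv2.cvtColor(cv2.imread('pics/top.png'),cv2.COLOR_BGR2RGB)
hsv=cv2.cvtColor(im,cv2.COLOR_RGB2HSV)
y=cv2.inRange(hsv,(15,150,80),(32,255,255))
def corners(mask,z,cam='top'):
    cs,_=cv2.findContours(mask,cv2.RETR_EXTERNAL,cv2.CHAIN_APPROX_NONE)
    c=max(cs,key=cv2.contourArea)[:,0].astype(float)
    P=np.array([at_z(cam,u,z)[:2] for u in c]).astype(np.float32)
    return cv2.minAreaRect(P)
m=np.zeros_like(y);m[140:235,375:460]=y[140:235,375:460]
print('outer',corners(m,100))
cs,h=cv2.findContours(m,cv2.RETR_CCOMP,cv2.CHAIN_APPROX_NONE)
k=[c for c,hh in zip(cs,h[0]) if hh[3]>=0]; c=max(k,key=cv2.contourArea)[:,0].astype(float)
print('inner',cv2.minAreaRect(np.array([at_z('top',u,100)[:2] for u in c]).astype(np.float32)))
m=np.zeros_like(y);m[170:250,200:280]=y[170:250,200:280]; print('blue',corners(m,100))
w=cv2.inRange(hsv,(0,0,150),(179,60,255));m=np.zeros_like(w);m[255:305,345:405]=w[255:305,345:405];print('box',corners(m,60))
g=cv2.inRange(hsv,(50,120,40),(75,255,255));m=np.zeros_like(g);m[265:295,360:395]=g[265:295,360:395];print('button',corners(m,70))
r=cv2.inRange(hsv,(0,150,80),(8,255,255));m=np.zeros_like(r);m[165:205,400:430]=r[165:205,400:430]
for z in(62,83):print('paddle',corners(m,z))
# stereo button via side
d=find_in('side','start_top')
ims=cv2.cvtColor(cv2.imread('pics/side.png'),cv2.COLOR_BGR2HSV);g=cv2.inRange(ims,(50,120,40),(75,255,255))[200:230,335:370]
m=np.argwhere(g).mean(0)+[200,335];print('side btn',m,[at_z('side',m[::-1],z)[:2] for z in(65,70,75)])
print([(at_z('top',u,0)[:2]) for u in((302,183),(322,233),(455,283))])
c=get_calibration('wrist');print(np.round(np.array(c['mount']),3).tolist(),c['mtx'])
E
```

```text
outer ((657.2440795898438, -245.59304809570312), (130.60638427734375, 121.13272094726562), 6.475957870483398)
inner ((646.4199829101562, -247.63534545898438), (84.9880599975586, 80.78495025634766), 6.660429000854492)
blue ((606.9469604492188, 162.19520568847656), (134.90301513671875, 120.97958374023438), 11.069321632385254)
box ((437.3625793457031, -158.31436157226562), (98.59120178222656, 78.78682708740234), 75.23133087158203)
button ((438.77801513671875, -159.7012939453125), (25.386425018310547, 27.689729690551758), 1.125856637954712)
paddle ((653.6897583007812, -249.71372985839844), (24.808929443359375, 30.797557830810547), 0.9734104871749878)
paddle ((647.4697265625, -246.026611328125), (24.34060287475586, 30.216354370117188), 0.9726765155792236)
side btn [216.37362637 353.15384615] [array([ 436.35687927, -175.49616348]), array([ 436.63476319, -168.95815742]), array([ 436.91264711, -162.42015137])]
[array([688.54268248,  24.45762112]), array([559.61828921, -29.26741326]), array([ 441.1738083 , -356.29639001])]
[[-0.0, -0.962, -0.272, 70.513], [1.0, -0.0, -0.0, 0.031], [0.0, -0.272, 0.962, 31.852], [0.0, 0.0, 0.0, 1.0]] [[357.08274181   0.         320.655942  ]
 [  0.         357.08274181 234.23385474]
 [  0.           0.           1.        ]]
```

The sizes match: outer guard 131×121, box 99×79. The window is at about (647,-247), with +x at 6.5°. Next I close the gripper, hover over the window and check from near.

```bash
cat >> h.py <<'E'
def down(deg):
    a=np.radians(deg)/2; return np.array([np.cos(a),np.sin(a),0,0])
E
python3 - <<'E'
from h import *
manip.close_gripper(20); print(status.current_width())
q=down(6.5)
manip.goto([647,-247,345],q); manip.pause(.2)
p=status.current_tcp_pos();q=status.current_tool_rot();print(p,q,status.current_time_s(),status.current_joint_positions())
im=shot('wrist','w1.png')
hsv=cv2.cvtColor(im,cv2.COLOR_RGB2HSV)
y=cv2.inRange(hsv,(15,150,80),(32,255,255))
cs,h=cv2.findContours(y,cv2.RETR_CCOMP,cv2.CHAIN_APPROX_NONE)
for c,hh in zip(cs,h[0]):
    if cv2.contourArea(c)<2000: continue
    P=np.array([at_z('wrist',u,100,p,q)[:2] for u in c[:,0].astype(float)]).astype(np.float32)
    print('hole' if hh[3]>=0 else 'outer',cv2.minAreaRect(P))
cv2.imwrite('pics/both.png',cv2.resize(np.hstack([cv2.imread('pics/w1.png'),cv2.cvtColor(shot('side'),cv2.COLOR_RGB2BGR)[50:]if 0 else cv2.cvtColor(shot('side'),cv2.COLOR_RGB2BGR)]),(800,300),interpolation=cv2.INTER_AREA))
E
```

```text
0.04796876464403932
[ 646.48153941 -247.87459201  345.3823313 ] [9.98429248e-01 5.60266022e-02 2.05166499e-04 1.18753908e-04] 3.825 [-3.66124384e-01  4.56123285e-01  2.70603092e-01  1.38480451e+00
 -4.85200052e-05  2.66335635e+00]
outer ((659.4765625, -245.50808715820312), (129.10328674316406, 118.98512268066406), 6.621005535125732)
```

View pics/w1.png

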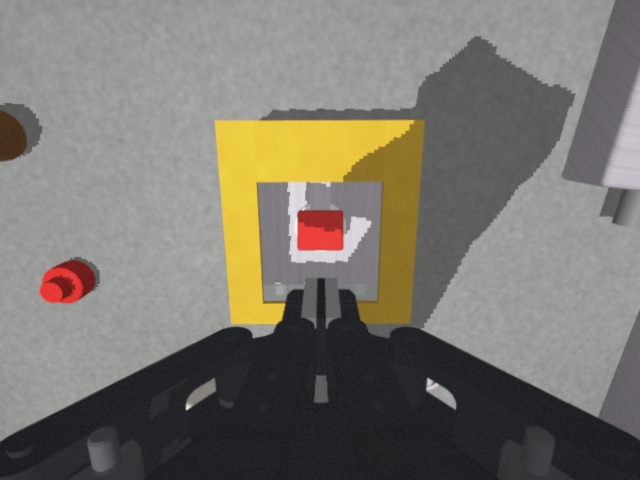

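The wrist view confirms the red paddle under the window, at about (320,230). The closed fingers widen behind the tips, so I'll turn the gripper to put its wide direction along the window's longer (80 mm) side. Then I'll check from just above.

```bash
python3 - <<'E'
from h import *
q=down(96.5)
manip.goto([648,-247,345],q)
manip.move_linear([648,-247,300],q,speed=60); manip.pause(.4)
p=status.current_tcp_pos();q=status.current_tool_rot();print(p,2*np.degrees(np.arctan2(q[1],q[0])),status.current_time_s(),status.current_wrist_force())
im=shot('wrist','w2.png'); s=shot('side')
hsv=cv2.cvtColor(im,cv2.COLOR_RGB2HSV)
y=cv2.inRange(hsv,(15,150,50),(32,255,255))
for r in range(120,330,20):
    c=np.flatnonzero(y[r]); 
    if len(c): 
        g=np.flatnonzero(np.diff(c)>5); print(r,c[0],[(c[i],c[i+1]) for i in g],c[-1])
cv2.imwrite('pics/s2.png',cv2.cvtColor(cv2.resize(s[90:240,180:320],(560,600),interpolation=cv2.INTER_CUBIC),cv2.COLOR_RGB2BGR))
E
```

```text
[ 648.05060057 -246.98706897  300.18038841] 96.50163160967769 6.625 [ 0.0147578  -0.06401556 -0.56780385]
160 202 [] 480
180 204 [] 478
200 206 [] 475
220 207 [(np.int64(238), np.int64(401))] 473
240 209 [(np.int64(240), np.int64(400))] 471
260 211 [(np.int64(241), np.int64(399))] 468
280 213 [(np.int64(242), np.int64(397))] 466
300 215 [(np.int64(243), np.int64(397))] 463
320 217 [(np.int64(252), np.int64(396))] 461
```

View pics/w2.png

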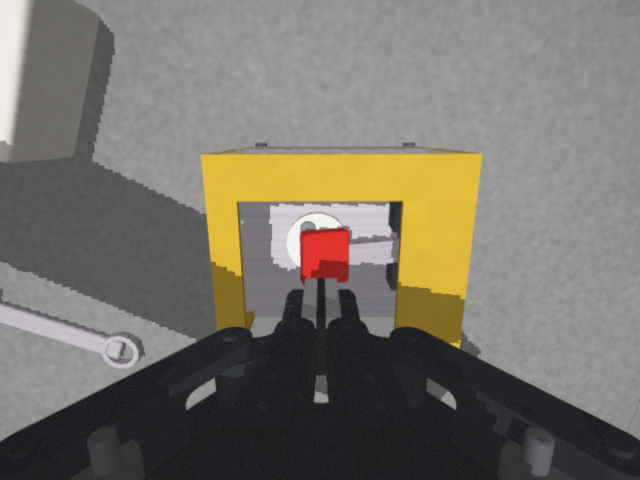

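View pics/s2.png

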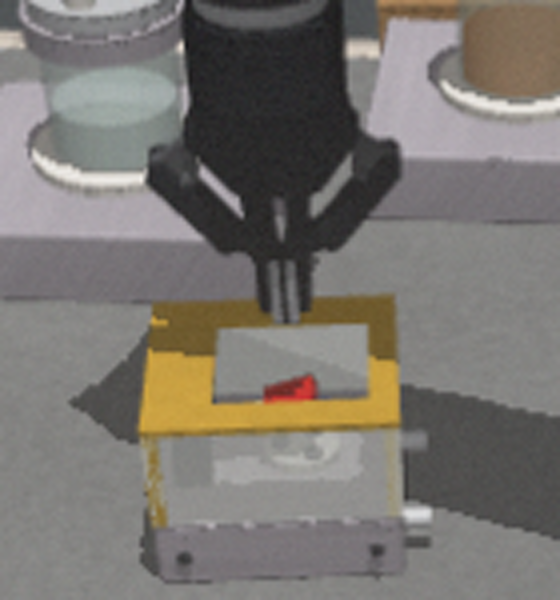

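Side view: the fingers are narrow (about 27 mm) for the last ~43 mm and about 69 mm wide behind that. That fits the 80 mm opening. In the wrist view the window edges (238–401, middle 319.5) are centred on the fingers at 321, and the paddle is at (325,255). Pressing now.

```bash
python3 - <<'E'
from h import *
q=down(96.5)
for z in (270,262,256,250,245,241,238.5,237,236,235,234.3):
    manip.move_linear([648,-247,z],q,speed=40)
    manip.pause(.05)
    f=np.array(status.current_wrist_force()); print(z,np.round(status.current_tcp_pos(),2),np.round(f,2))
    if f[2]>15: break
manip.pause(.4);f=np.array(status.current_wrist_force());print(np.round(status.current_tcp_pos(),2),np.round(f,2),status.current_time_s())
E
```

```text
270 [ 648.09 -247.07  270.4 ] [ 0.19 -0.53  0.1 ]
262 [ 647.92 -246.96  261.76] [ 0.33 -0.62  0.31]
256 [ 647.95 -246.97  255.77] [-1.05 -1.   -0.71]
250 [ 647.96 -246.97  249.8 ] [-0.79  0.3   0.07]
245 [ 647.98 -247.01  244.68] [ 0.11 -0.4   0.  ]
241 [ 647.98 -246.98  240.61] [ 0.5  -1.03  0.5 ]
238.5 [ 647.94 -246.98  238.25] [-0.95 -0.16  0.76]
237 [ 647.9 -247.   236.9] [-1.82 -1.37  2.14]
236 [ 647.91 -246.99  235.98] [-2.7  -0.08  3.08]
235 [ 647.92 -246.99  235.36] [-2.57  0.32  5.35]
234.3 [ 647.89 -246.99  235.34] [-5.59  1.18  7.77]
[ 647.86 -246.98  235.31] [-3.98  0.46  8.08] 11.3
```

The TCP stalls at 235.3 (tip at 62.3 mm) with the force rising, so the lever is on its stop. Retreating straight up to check.

```bash
python3 - <<'E'
from h import *
q=down(96.5)
manip.move_linear([648,-247,300],q,speed=60); manip.move_linear([648,-247,345],q,speed=150)
s=shot('side');w=shot('wrist');p=status.current_tcp_pos();qq=status.current_tool_rot()
v=np.hstack([cv2.resize(s[150:240,205:295],(400,400),interpolation=cv2.INTER_CUBIC),cv2.resize(w[100:400,170:470],(400,400))])
cv2.imwrite('pics/v3.png',cv2.cvtColor(v,cv2.COLOR_RGB2BGR))
print(status.current_time_s(), p, proj('wrist',[648,-247,62],p,qq),proj('side',[648,-247,62]))
hsv=cv2.cvtColor(w,cv2.COLOR_RGB2HSV);r=cv2.inRange(hsv,(0,150,60),(8,255,255));r[:, :250]=0;r[:,400:]=0
a=np.argwhere(r);print(a.min(0),a.max(0))
E
```

```text
13.0917 [ 647.83246537 -246.92842807  343.42134843] [319.63237645 233.06349602] [253.46678975 193.88917566]
[209 303] [251 339]
```

View pics/v3.png

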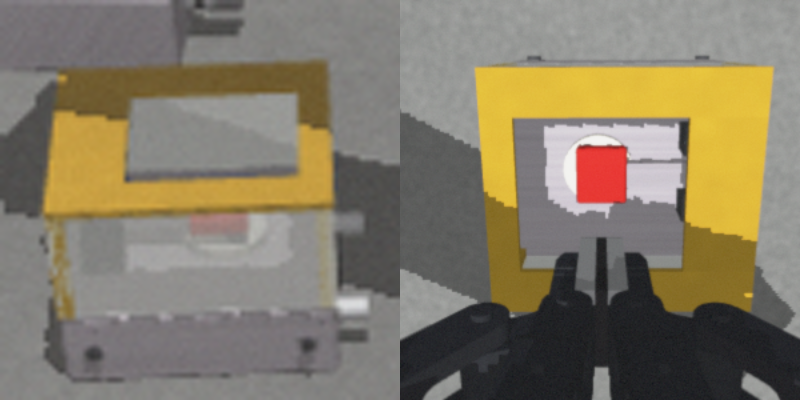

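The paddle is now level and centred under the window, at wrist pixel (321,230) against (320,233) predicted. Next is the button on the white box.

```bash
python3 - <<'E'
from h import *
q=down(96.5)
manip.goto([438,-160,350],q)
manip.move_linear([438,-160,320],q,speed=100); manip.pause(.3)
p=status.current_tcp_pos();qq=status.current_tool_rot();w=shot('wrist','w4.png')
hsv=cv2.cvtColor(w,cv2.COLOR_RGB2HSV);g=cv2.inRange(hsv,(50,120,30),(75,255,255))
n,l,st,c=cv2.connectedComponentsWithStats(g)
for i in range(1,n):
    if st[i,4]>100: print(st[i],c[i],[np.round(at_z('wrist',c[i],z,p,qq),1) for z in(70,75)])
print(p,status.current_time_s(),find_in('wrist','start_top'))
E
```

```text
[ 295  220   50   50 1916] [319.282881   245.10177453] [array([ 438.9, -159.8,   70. ]), array([ 438.8, -158.3,   75. ])]
[  67  339   53   46 1832] [ 93.05731441 361.2860262 ] [array([ 290.9, -262.5,   70. ]), array([ 294.1, -258.6,   75. ])]
[ 438.20283053 -160.06429464  320.52556895] 14.8 [{'rect': [0.4559, 0.4615, 0.5408, 0.5619], 'score': 0.86}, {'rect': [0.1064, 0.7017, 0.1922, 0.8042], 'score': 0.78}]
```

View pics/w4.png

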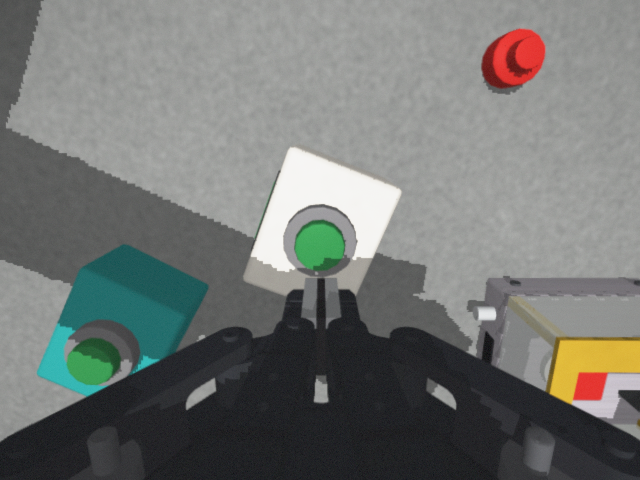

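The white box's button is at (319,245), right under the tips. The turquoise box's button at (93,361) stays untouched. Pressing.

```bash
python3 - <<'E'
from h import *
q=down(96.5)
manip.move_linear([438.7,-159.2,258],q,speed=100);manip.pause(.2)
f0=np.array(status.current_wrist_force());print(f0)
for z in np.arange(255,232,-1.5):
    manip.move_linear([438.7,-159.2,z],q,speed=40); manip.pause(.1)
    f=np.array(status.current_wrist_force())-f0;a=status.current_tcp_pos()[2];print(z,round(a,2),np.round(f,1))
    if f[2]>9 and a-z>.8: break
manip.pause(.3);print(np.round(status.current_tcp_pos(),2),status.current_wrist_force(),status.current_time_s())
E
```

```text
[-0.6328853   1.1771807   1.18994491]
255.0 255.29 [ 2.6 -2.4  0.2]
253.5 253.7 [ 2.1 -1.5  1. ]
252.0 252.16 [ 2.7 -1.2  1.6]
250.5 250.67 [ 3.3 -2.8  3.2]
249.0 249.42 [ 2.9 -1.9  6.5]
247.5 249.19 [-2.6  0.  16.6]
[ 438.74 -159.23  249.21] [-1.26031642  0.17484734 18.22104018] 18.2167
```

```bash
python3 - <<'E'
from h import *
q=down(96.5)
S=[]
def look():
    p=status.current_tcp_pos();qq=status.current_tool_rot();w=shot('wrist');s=shot('side')
    hsv=cv2.cvtColor(w,cv2.COLOR_RGB2HSV);g=cv2.inRange(hsv,(50,120,30),(75,255,255));g[:,:200]=0
    a=np.argwhere(g);wd=[(a[:,0]==r).sum() for r in range(a[:,0].min(),a[:,0].max()+1)]
    hs=cv2.cvtColor(s,cv2.COLOR_RGB2HSV);gs=cv2.inRange(hs,(50,120,30),(75,255,255));gs[:,:335]=0;gs[:,372:]=0
    b=np.argwhere(gs)
    print(round(p[2],2),'wrist',a.min(0),a.max(0),'maxw',max(wd),'side',b.min(0),b.max(0),len(b))
    S.append(w[150:390,200:440]); S.append(s[180:270,310:400])
look()
manip.move_linear([438.7,-159.2,265],q,speed=80);manip.pause(.2);look()
v=np.vstack([np.hstack([cv2.resize(S[i],(300,300),interpolation=cv2.INTER_CUBIC) for i in j]) for j in((0,1),(2,3))])
cv2.imwrite('pics/v5.png',cv2.cvtColor(v,cv2.COLOR_RGB2BGR));print(status.current_time_s(),status.current_wrist_force())
E
```

```text
249.21 wrist [260 283] [301 351] maxw 62 side [217 347] [223 360] 39
264.11 wrist [251 287] [292 352] maxw 63 side [215 347] [222 360] 56
18.9833 [0.23351799 0.84188365 0.6069837 ]
```

View pics/v5.png

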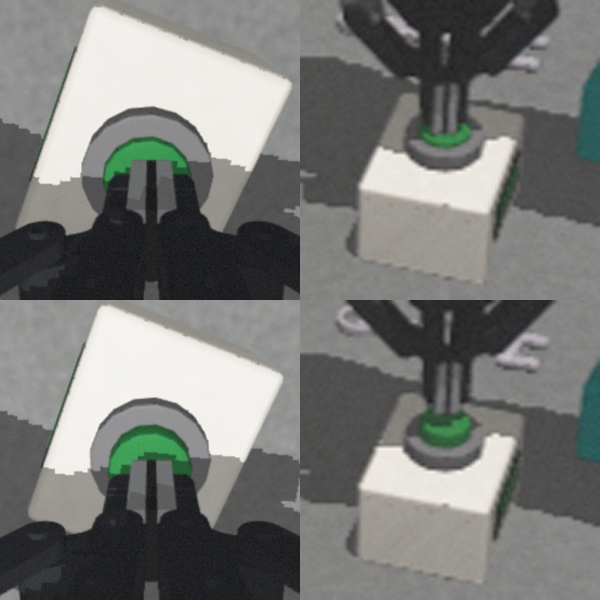

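Pressed (top row), the green cap is flush in its ring. Released (bottom row), it stands proud again. Travel was about 6 mm and it ended in a hard stop at 17 N, well over the 5 N spring. Backing off and handing in.

```bash
python3 - <<'E'
from h import *
manip.move_linear([438.7,-159.2,330],down(96.5),speed=120);manip.pause(.3)
print(status.current_wrist_force(),status.current_time_s());print(ticket.sign_off())
E
```

```text
[0.1704209  0.59810722 0.93602145] 19.975
the job is handed in; nothing more can be done
None
```

I pressed the red lever down to its stop through the guard window, pressed the green start button on the white box to its stop and released it, and handed the job in at about 20 s; sign-off returned no verdict.

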